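# Push the food box home down its lane

## Task

Push the lidded food box down the empty lane of the counter organiser until its front end rests against the end stop, then draw back. The glue on the guide rails is still wet, so neither the box nor the robot may touch any rail. Slide the box along the board, do not lift or tip it, and leave the other things where they stand.

Things in the scene. Friction and masses are not known exactly. Their poses are not given: they have to be found in the camera images.
- food_box: Lidded food box to push: white tub, grey lid, 120 mm long (its x, along the lane) x 96 wide (y) x 64 high, flat upright sides, 0.28 to 0.56 kg, loose. Origin: centre of its underside; z up. It starts on the organiser's board before the empty lane, up to 25 mm off the lane's centre line and 0.2 rad askew.
- organiser: Fixed plywood board 6 mm thick, 485 x 280 mm. Origin on the counter under it; x points down the lanes (roughly from the robot's left to its right), y across them away from the robot. Board from x = -270 to +215 mm; wooden end stop with its face at x = +195, top 40 mm above the counter. Lane centres: y = +66 (the empty lane, farther from the robot) and y = -66 (occupied).
- rails: Three fixed aluminium guide rails on the board, not to be touched. Origin and axes as the organiser. Each 8 mm thick, from x = -50 to +190 mm, top 28 mm above the counter, centred at y = -132, 0 and +132 mm: lanes 124 mm wide, 14 mm clear on each side of a centred box.
- mouth (a point): Point on the board's top surface (6 mm above the counter) at the centre of the empty lane's mouth, where its rails begin. Axes as the organiser: x down the lane.
- home (a point): Where the origin of the food box is when the box is centred in the empty lane with its front end against the stop: 185 mm down the lane from the mouth, on the board's top surface. Axes as the organiser: x down the lane, y across it, z up.
- jar: Glass storage jar with steel cap, 74 mm diameter, 85 mm tall, standing in the other lane (the one nearer the robot); leave alone. Origin: centre of its underside.
- spice_tin: Small steel tin, 48 mm diameter, 60 mm tall, standing in the other lane; leave alone. Origin: centre of its underside.
- shaker: Small white shaker, 44 mm diameter, 70 mm tall, on the counter just beyond the outer rail of the empty lane; leave alone. Origin: centre of its underside.
- mug: White mug, 85 mm tall; leave alone. Origin: centre of its underside.
- bowl: White bowl, 130 mm across, 50 mm tall; leave alone. Origin: centre of its underside.
- soap: White bottle, 60 mm diameter, 160 mm tall; leave alone. Origin: centre of its underside.
- spoon: Wooden spoon lying flat; leave alone.

How it is judged:
At the end, for the whole second after the job is handed in: The box stands flat and at rest between the rails of the empty lane, its front end within 6 mm of the stop, square to the lane within 0.12 rad and clear of both rails (x of food_box in the frame of home between -0.006 and 0.004 m and y of food_box in the frame of home between -0.014 and 0.014 m and z of food_box in the frame of home below 0.004 m and angle between the x axis of food_box and the x axis of home, either way round below 0.12 rad and angle between food_box's own z axis and vertical below 0.05 rad and linear speed of food_box below 0.01 m/s); the robot touches nothing.
It fails at once if something (box, robot or other thing) touches a guide rail (contact force between anything else and rails above 0.3 N).
It fails at once if the box is lifted off the board by more than 12 mm (height (world z) of food_box above 0.018 m).
It fails at once if the box is tipped by more than 0.2 rad (angle between food_box's own z axis and vertical above 0.2 rad).
It fails at once if one of the other things is moved by more than 15 mm (distance of any of jar, spice_tin, shaker, mug, bowl, soap, spoon from where it was at the start of the episode above 0.015 m).
It also fails if it takes over 58 s, if anything falls off the work surface, if the arm or the gripper's body presses on something with over 40 N, if the wrist force passes 120 N, or if a joint passes its speed limit or range.

## Robot

A 6-joint arm with a two-finger parallel gripper is mounted at the origin on the work surface. World frame = base frame: x ahead of the robot, y to its left, z up, the work surface at z = 0. Lengths are in m, angles in rad, forces in N, time in s.
With the tool pointing down it reaches from about 0.325 to 0.775 m from the base axis. Payload 5.5 kg.
Tool frame: the origin (TCP) lies on the centre line of the jaws, within the pads' length; the fingertips stand 8 mm ahead of it and the grasp point (between the pads) lies 11 mm behind it (env.nose_length is the distance from the TCP to the fingertips, in m); x points along the fingers, z is the direction in which the jaws open and shut, and the axes are right-handed (so a half turn about x gives the same grasp; the last joint's range is limited). The gripper opens to 88 mm and grips with 3 to 60 N. Pads are 20 mm wide; open, the fingers measure 115 mm over their backs; the gripper's body (75 mm by 178 mm) begins 61 mm behind the grasp point.
Start: joints at [-0.057, 0.091, 1.231, -0, 1.82, -0.057], TCP at [0.6, -0, 0.204] pointing down, gripper open.
Joint ranges: [-2.87, 2.87], [-0.86, 2.18], [0.17, 2.46], [-1.51, 4.65], [0.06, 2.69], [-2.65, 2.65]. Speed limits (rad/s): [2.57, 2.57, 3.01, 3.14, 3.14, 3.14].

## Interface

Orientations are given as a rotation vector (axis times angle).
In Python, from workcell import env gives the robot as it stands.
- The arm moves only by the tool drive_tool, never from a script. Its argument "targets" is text: rows parted by semicolons, each of 7 numbers parted by spaces: the shift along the world's x, y, z in cm, then the turn, a rotation vector about the world's x, y, z in rad, then the finger opening in cm, from 0 to 8.78. In form: tx ty tz wx wy wz jaw; .... A call has 1 to 5 rows; each row is the pose to reach, as a shift and turn from the pose commanded when the call began; what a row does not reach only later rows make up. A row lasts 1/8 s, in which the tool goes at most 62.5 mm and 10.7 degrees, less where a joint would pass 70% of its speed; a pose out of reach is approached as far as the arm can. A call with a gripper value outside its range is refused whole. The fingers move at their own pace and stop on an object; "grip_force" is the grip in N (left out, the last holds). Time passes only in rows, so rows that repeat a pose let the fingers close. It gives the time, the measured TCP pose, the force and the opening at its end, in the units of the state.
- env.read_state(): the state, without advancing time (a new reading comes with each control period).
- env.camera(name): name is "scene" or "side" or "wrist"; returns a dict with "img" (400x640x3 uint8, red, green, blue), "fx", "fy", "cx", "cy" (pixels), "rvec" (rotation vector, rad) and "tvec" (3), from world to camera coordinates, as OpenCV has them. Camera axes: x right, y down, z forward; pixel columns grow to the right and rows downward; lengths in m; the calibration is good to about 2 mm. A picture is of the moment at which its call begins. There is no depth.
- env.close_job(): hands the job in, once; it reports no verdict.
Trained networks look in a picture, given as the dict that the camera call returned (one of the last four; its "shot" number tells which), for a name from the list of things; names that differ only in an ending like _2 or _b are one class to them, and where a whole thing is asked for, a point or a joint stands for the part that bears it (a point fixed in the world has none). Each returns a list of dicts, best first, with "confidence" (0 to 1); they miss things now and then, are a little off and sometimes report something else, mostly with a low value. They report only what shows in the picture. A call takes as long as a camera call.
- env.find_in(picture, label): "uv" ([column, row] in pixels, amid what is visible of it).
The state is a dict: "clock": time; "joint_pos": joint angles; "qd": joint speeds; "joint_efforts": joint torques, N m; "tcp_pos": TCP position; "orientation": TCP orientation; "ft_force": force on the tool from outside, world axes, zero at the start; "torque": the same for the moment, N m; "gripper_width": finger opening in m.
Only numpy, scipy, OpenCV 4.12 (cv2) and the standard library are available. Lean on these libraries where they do the work, as an engineer would, in place of code of your own. Each camera call takes 0.05 s, during which the arm holds its last target.

## Working session

There is one attempt and no reset: what is moved stays moved. The work goes in short steps, Python scripts to look and compute and a tool call to move; the robot and the scene stay as the last step left them, time stands still between calls to the robot, and variables do not carry over. Pictures are saved under pics/ and viewed, and the job is handed in when it is done.

Besides the shell and the picture viewer there is one more tool, called after "Emit:" in YAML: its name, and indented under it one key for each argument. drive_tool: Moves the arm, as the interface text tells. Its arguments: {"type":"object","properties":{"targets":{"type":"string"},"grip_force":{"type":"number"}},"required":["targets"]}

```bash
mkdir -p pics; ls
cat > h.py <<'E'
from workcell import env
import numpy as np, cv2
def snap(n,fn):
    p=env.camera(n); cv2.imwrite('pics/'+fn,p['img'][:,:,::-1]); return p
def KRt(p):
    return np.array([[p['fx'],0,p['cx']],[0,p['fy'],p['cy']],[0,0,1]]),cv2.Rodrigues(np.array(p['rvec'],float))[0],np.array(p['tvec'],float)
def ray(p,uv,z):
    K,R,t=KRt(p); d=R.T@np.linalg.inv(K)@np.array([uv[0],uv[1],1.]); c=-R.T@t
    return c+d*(z-c[2])/d[2]
def proj(p,X):
    K,R,t=KRt(p); return cv2.projectPoints(np.array(X,float).reshape(-1,3),np.array(p['rvec'],float),np.array(p['tvec'],float),K,None)[0].reshape(-1,2)
E
python3 - <<'E'
from h import *
for n in ['scene','side','wrist']:
    p=snap(n,n+'0.png')
    K,R,t=KRt(p); print(n,(-R.T@t).round(3),R[2].round(2))
    for l in ['food_box','organiser','rails','jar','spice_tin','shaker','mug','bowl','soap','spoon']:
        for d in env.find_in(p,l)[:1]: print(l,np.round(d['uv'],0),round(d['confidence'],2),ray(p,d['uv'],0.03).round(3))
print(env.read_state())
E
```

```text
pics
scene [ 1.394 -0.505  0.884] [-0.64  0.39 -0.65]
food_box [365. 196.] 0.73 [0.597 0.142 0.03 ]
organiser [298. 218.] 0.84 [ 0.584 -0.081  0.03 ]
rails [282. 218.] 0.68 [ 0.563 -0.121  0.03 ]
jar [254. 201.] 0.98 [ 0.453 -0.159  0.03 ]
spice_tin [286. 185.] 0.91 [ 0.433 -0.041  0.03 ]
shaker [306. 256.] 0.73 [ 0.722 -0.13   0.03 ]
mug [419. 225.] 0.9 [0.777 0.203 0.03 ]
bowl [140. 211.] 0.58 [ 0.335 -0.463  0.03 ]
soap [462. 161.] 0.72 [0.608 0.536 0.03 ]
spoon [343. 268.] 0.9 [ 0.803 -0.07   0.03 ]
side [-0.001  0.777  0.898] [ 0.42 -0.62 -0.66]
food_box [277. 219.] 0.73 [0.612 0.123 0.03 ]
organiser [319. 222.] 0.71 [0.489 0.06  0.03 ]
rails [332. 197.] 0.8 [ 0.519 -0.068  0.03 ]
jar [358. 184.] 0.86 [ 0.477 -0.183  0.03 ]
spice_tin [347. 206.] 0.73 [ 0.451 -0.058  0.03 ]
shaker [295. 167.] 0.58 [ 0.734 -0.143  0.03 ]
mug [224. 206.] 0.97 [0.809 0.172 0.03 ]
bowl [424. 157.] 0.87 [ 0.339 -0.478  0.03 ]
soap [185. 290.] 0.56 [0.654 0.481 0.03 ]
spoon [279. 180.] 0.62 [ 0.737 -0.042  0.03 ]
wrist [0.601 0.075 0.385] [-0.   -0.27 -0.96]
food_box [322.  62.] 0.58 [0.607 0.136 0.03 
[... 295 characters left out ...]
[ 0.754 -0.047  0.03 ]
{'clock': 1.65, 'joint_pos': array([-5.67028204e-02,  9.10933304e-02,  1.23067468e+00,  1.84030413e-05,
        1.81979273e+00, -5.66871792e-02]), 'qd': array([ 0.00151504, -0.00133448, -0.00065639, -0.00136087,  0.0002581 ,
        0.00047578]), 'joint_efforts': array([-1.06873249e-03, -4.46187937e+01, -4.06498253e+01,  6.97847782e-02,
        1.98346074e-02, -5.37420408e-05]), 'tcp_pos': array([6.00024427e-01, 1.71332653e-06, 2.04249517e-01]), 'orientation': array([2.12876954e-05, 1.57076346e+00, 3.84283387e-06]), 'ft_force': array([-0.25646952,  0.33666613, -0.37390125]), 'torque': array([-0.06393962,  0.01755705, -0.02178616]), 'gripper_width': 0.08804399694614654}
```

View pics/scene0.png

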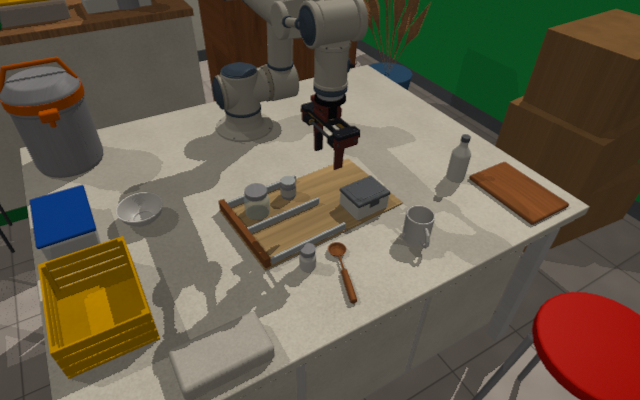

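View pics/side0.png

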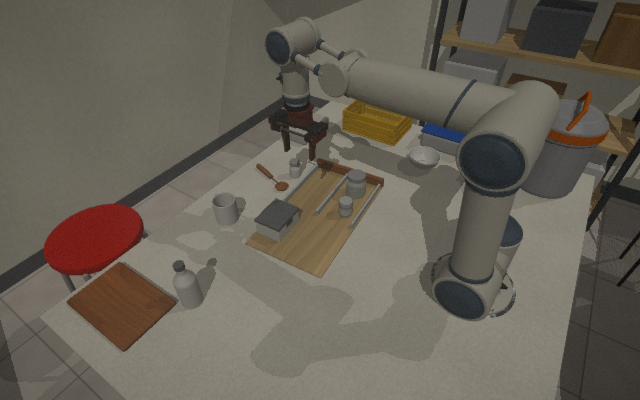

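View pics/wrist0.png

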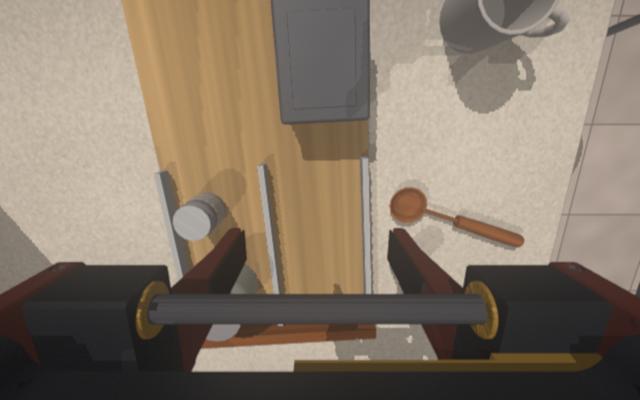

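Side and scene show the box at the mouth end, lane running along roughly world −y. The wrist view shows rail starts near (162,172), (263,165), (366,157) and the box's front lid edge near (281,122)–(369,118). I'll move back along +y so the wrist camera sees it all.

Emit:
drive_tool:
  targets: "0 5 1 0 0 0 5; 0 10 2 0 0 0 5; 0 15 3 0 0 0 5; 0 20 4 0 0 0 5; 0 22 5 0 0 0 5"

```text
clock: 2.28
tcp_pos: [0.5995, 0.2228, 0.2542]
orientation: [-0.002, 1.571, 0.003]
ft_force: [0.0, -0.5, 0.5]
gripper_width: 0.0499
```

Run:
```python
from h import *
import pickle
for i in range(1): print(env.read_state()['tcp_pos'],env.read_state()['qd'].round(3))
p=snap('wrist','w1.png'); q=snap('wrist','w2.png'); pickle.dump(q,open('q.pkl','wb'))
im=q['img'][:,:,::-1]
cv2.imwrite('pics/w2b.png',cv2.resize(im[0:400,80:480],None,fx=1.5,fy=1.5,interpolation=cv2.INTER_CUBIC))
K,R,t=KRt(q); print((-R.T@t).round(3)); print(env.read_state()['tcp_pos'])
```

```text
[0.599476   0.22284237 0.25417136] [ 0.212  0.181 -0.354 -0.017  0.171  0.223]
[0.6   0.299 0.436]
[0.59993236 0.22236604 0.25518164]
```

View pics/w2.png

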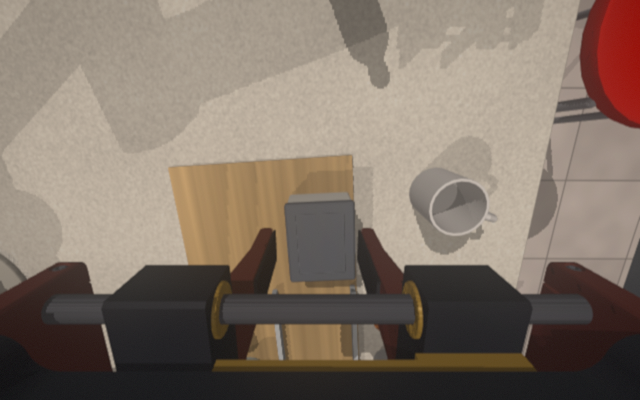

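The wrist view now shows the board's back corners at (171,167) and (352,155) and the box lid spanning (287,203)–(355,280). I'll zoom in for accurate points.

Run:
```python
import cv2
im=cv2.imread('pics/wrist0.png'); cv2.imwrite('pics/z0.png',cv2.resize(im[0:200,130:400],None,fx=2.9,fy=2.9,interpolation=cv2.INTER_CUBIC))
im=cv2.imread('pics/w2.png'); cv2.imwrite('pics/z2.png',cv2.resize(im[140:300,160:370],None,fx=3.6,fy=3.6,interpolation=cv2.INTER_CUBIC))
im=cv2.imread('pics/scene0.png'); cv2.imwrite('pics/z3.png',cv2.resize(im[150:275,210:410],None,fx=4,fy=4,interpolation=cv2.INTER_CUBIC))
```

```text
(no output)
```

View pics/z0.png

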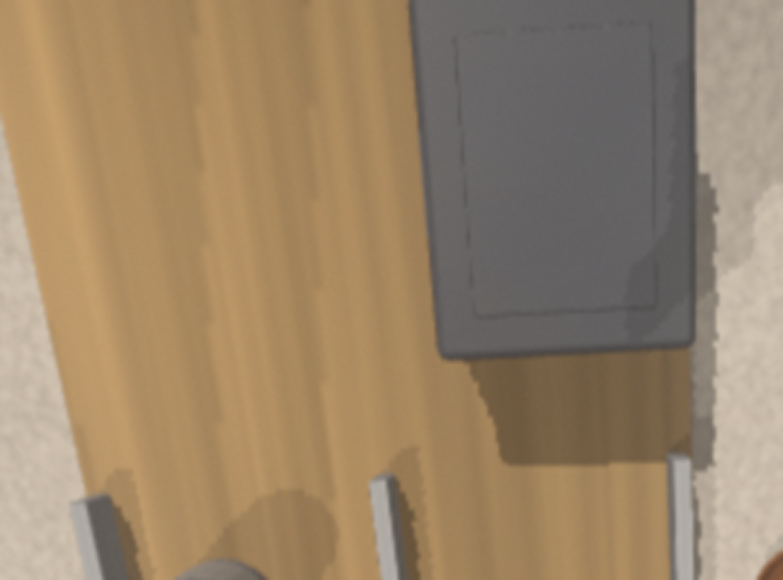

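View pics/z2.png

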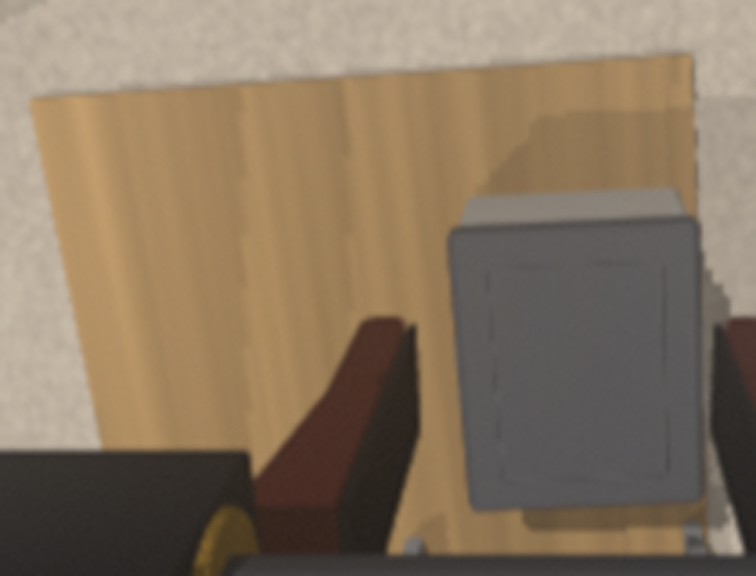

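View pics/z3.png

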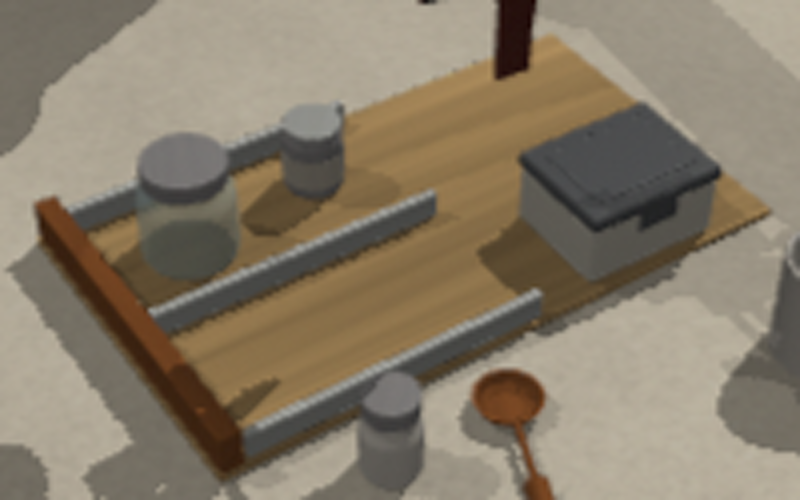

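```bash
cat > fit.py <<'E'
from h import *
from scipy.optimize import least_squares
def T(q,P):
    P=np.array(P,float)/1000; c,s=np.cos(q[2]),np.sin(q[2])
    return np.c_[q[0]+c*P[:,0]-s*P[:,1], q[1]+s*P[:,0]+c*P[:,1], P[:,2]]
def fit(obs,q0):
    # obs: list of (pic,uv,P)
    def f(q):
        return np.concatenate([(proj(p,T(q,P))-np.array(uv)).ravel() for p,uv,P in obs])
    r=least_squares(f,q0,loss='soft_l1'); return r.x,f(r.x).reshape(-1,2).round(1)
E
python3 - <<'E'
from fit import *
import pickle
q=pickle.load(open('q.pkl','rb'))
s=env.camera('scene'); 
# wrist0 pose: same orientation, cam pos known from print; rebuild by shifting q's camera by tcp difference
K,R,t=KRt(q); st=env.read_state()
# wrist0 cam: tcp orientation exact down; approx
w=dict(q); C=np.array([0.601,0.075,0.385]); w['tvec']=-R.T.T@C
print('R',R.round(4).tolist(), st['orientation'], (-R.T@t).round(4))
A=[(q,[[169.2,167.2],[351.9,155.3]],[[-270,-140,6],[-270,140,6]]),
 (w,[[262.1,164.1],[364.1,157.1],[161.6,171.9]],[[-50,0,28],[-50,132,28],[-50,-132,28]]),
 (s,[[318.5,198],[345.2,223.2],[402.5,202.7],[349,159.2]],[[-50,0,28],[-50,132,28],[-270,140,6],[-270,-140,6]])]
for a in (A,A[:1],A[1:2],A[2:]):
    x,r=fit(a,[0.55,-0.1,-1.57]); print(x.round(4),r.tolist())
B=[(q,[[284.7,203.3],[353.9,200.3],[290.6,281.4],[355.3,278.9]],[[-60,-48,70],[-60,48,70],[60,-48,70],[60,48,70]]),
 (w,[[281.7,123.1],[369,119]],[[60,-48,70],[60,48,70]])]
x0,_=fit(A,[0.55,-0.1,-1.57])
for b in (B,B[:1],B[1:]):
    y,r=fit(b,[0.6,0.13,-1.57]); 
    c,s_=np.cos(x0[2]),np.sin(x0[2]); d=y[:2]-x0[:2]
    print('box',y.round(4),'in org',(c*d[0]+s_*d[1]).round(4),(-s_*d[0]+c*d[1]-0.066).round(4),(y[2]-x0[2]).round(4),r.tolist())
E
```

```text
R [[1.0, 0.004, 0.0012], [0.0035, -0.962, 0.273], [0.0023, -0.273, -0.962]] [-1.43771969e-03  1.57001434e+00  1.39833326e-03] [0.6005 0.2993 0.4361]
[ 0.5369 -0.0319 -1.4976] [[-0.5, -0.3], [1.8, -1.3], [-0.1, 0.9], [3.2, 0.6], [-3.6, 0.3], [0.4, -0.3], [0.1, -0.3], [0.8, -0.4], [-1.0, -1.0]]
[ 0.5348 -0.0333 -1.5018] [[-1.1, 0.2], [1.1, -0.0]]
[ 0.5372 -0.0312 -1.4952] [[-0.0, 0.4], [3.4, -0.2], [-3.5, 0.0]]
[ 0.537  -0.033  -1.5068] [[0.2, -0.0], [-0.4, 0.1], [0.8, 0.3], [-0.5, -0.7]]
box [ 0.608   0.1321 -1.522 ] in org -0.1584 0.0169 -0.0243 [[-1.3, -0.1], [1.4, -0.2], [-0.9, 1.0], [0.7, 0.9], [-1.3, -0.2], [1.7, -0.3]]
box [ 0.6081  0.1325 -1.5207] in org -0.1588 0.0169 -0.023 [[-1.3, -0.4], [1.4, -0.6], [-0.8, 0.8], [0.8, 0.6]]
box [ 0.6078  0.1318 -1.5224] in org -0.1581 0.0166 -0.0247 [[-1.5, 0.1], [1.5, 0.0]]
```

Emit:
drive_tool:
  targets: "2 -2 0 0 0 -0.18 5; 4 -4 0 0 0 -0.36 5; 6 -6 0 0 0 -0.54 6; 8 -8 0 0 0 -0.72 7; 9.2 -8.4 0 0 0 -0.9 7"

```text
clock: 3.05
tcp_pos: [0.6928, 0.1323, 0.2533]
orientation: [0.709, 1.452, -0.711]
ft_force: [0.6, 0.2, 0.1]
gripper_width: 0.0696
```

Emit:
drive_tool:
  targets: "0 0 0 0 0 -0.18 7; 0 0 0 0 0 -0.36 7; 0 0 0 0 0 -0.54 7; 0 0 0 0 0 -0.602 7; 0 0 0 0 0 -0.602 7"

```text
clock: 3.68
tcp_pos: [0.692, 0.1343, 0.2537]
orientation: [1.159, 1.241, -1.16]
ft_force: [1.1, -0.1, 0.3]
gripper_width: 0.0697
```

Run:
```python
from h import *
import pickle
env.camera('side');q=snap('wrist','w3.png'); pickle.dump(q,open('q3.pkl','wb'))
s=env.read_state();print(s['clock'],s['tcp_pos'],s['orientation'])
```

```text
3.775 [0.69198113 0.13482492 0.25392254] [ 1.15787953  1.24120506 -1.15877098]
```

View pics/w3.png

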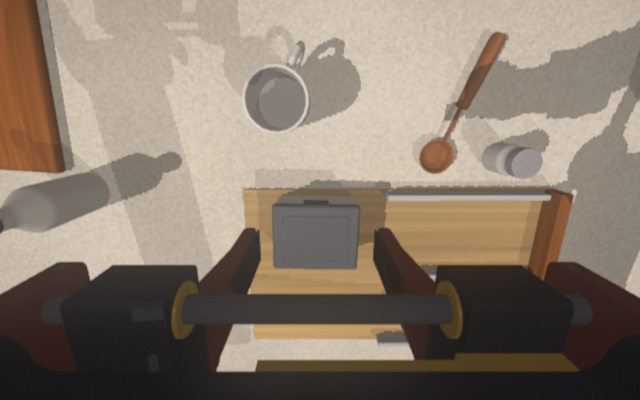

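The picture shows the box lid (273,205)–(358,268), outer rail from (387,195) to (550,198), and stop at (545–573,190). Zooming.

Run:
```python
from fit import *
import pickle
q=pickle.load(open('q3.pkl','rb'))
im=q['img'][170:280,235:435,::-1]
cv2.imwrite('pics/z4.png',cv2.resize(im,None,fx=4,fy=4,interpolation=cv2.INTER_CUBIC))
im=q['img'][170:280,430:590,::-1]
cv2.imwrite('pics/z5.png',cv2.resize(im,None,fx=4,fy=4,interpolation=cv2.INTER_CUBIC))
x=[.537,-.033,-1.502]
P=[[-270,140,6],[-50,136,28],[190,136,28],[195,140,40],[-50,128,28]]
print(proj(q,T(x,P)).round(1).tolist())
```

```text
[[242.7, 186.7], [389.1, 192.9], [552.8, 192.9], [563.6, 192.3], [388.7, 198.1]]
```

View pics/z4.png

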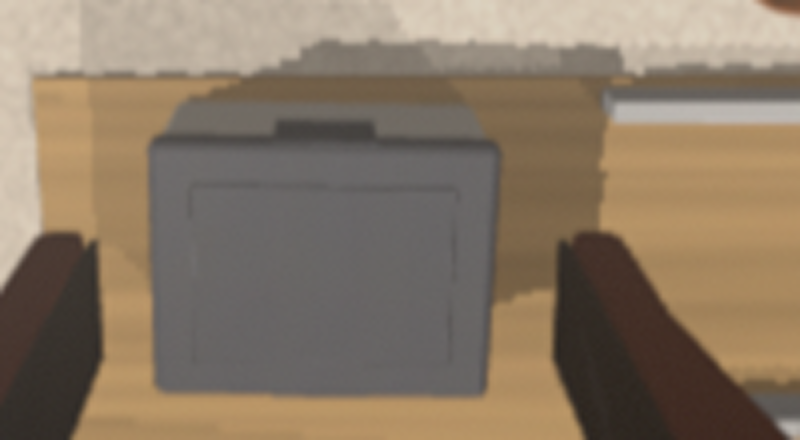

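View pics/z5.png

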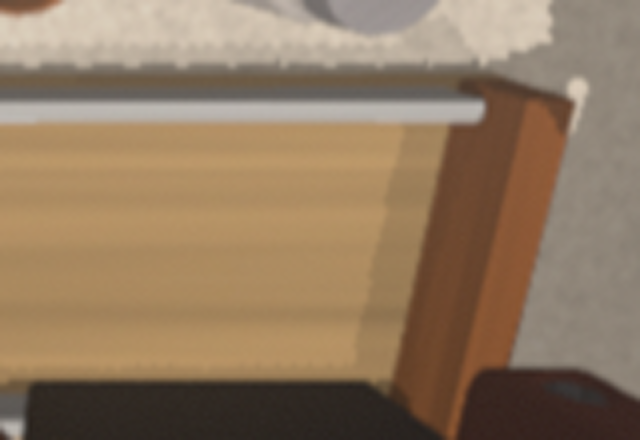

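Run:
```python
from fit import *
import pickle
q=pickle.load(open('q3.pkl','rb'))
z4=lambda u,v:[u/4+235,v/4+170]; z5=lambda u,v:[u/4+430,v/4+170]
A=[(q,[z4(34,75),z4(609,94),z4(611,122),z5(484,98),z5(484,122),z5(525,100)],[[-270,140,6],[-50,136,28],[-50,128,28],[190,136,28],[190,128,28],[195,140,40]])]
A=[(q,A[0][1][:5],A[0][2][:5])]
x,r=fit(A,[.537,-.033,-1.502]); print(x.round(4),r.tolist())
B=[(q,[z4(151,140),z4(499,144),z4(487,394),z4(156,390)],[[-60,48,70],[60,48,70],[60,-48,70],[-60,-48,70]])]
y,r=fit(B,[.608,.132,-1.52]);c,s=np.cos(x[2]),np.sin(x[2]); d=y[:2]-x[:2]
print('box',y.round(4),'in org',(c*d[0]+s*d[1]).round(4),(-s*d[0]+c*d[1]-0.066).round(4),(y[2]-x[2]).round(4),r.tolist())
```

```text
[ 0.534  -0.0322 -1.5017] [[-1.4, -0.1], [1.0, 1.3], [0.1, -0.4], [0.6, 0.3], [-0.6, -0.5]]
box [ 0.6088  0.1297 -1.5152] in org -0.1564 0.0197 -0.0135 [[-1.6, -0.8], [1.5, -0.7], [0.8, 1.2], [-0.7, 1.1]]
```

Emit:
drive_tool:
  targets: "0 0 -5.5 0 0 0 7; 0 0 -11 0 0 0 7; 0 0 -16 0 0 0 7; 0 0 -21 0 0 0 7; -1 -0.07 -21 0 0 0 7"

```text
clock: 4.4
tcp_pos: [0.6784, 0.1343, 0.0379]
orientation: [1.152, 1.248, -1.167]
ft_force: [-0.6, 0.0, -0.3]
gripper_width: 0.0699
```

Emit:
drive_tool:
  targets: "-0.5 -0.03 0 0 0 0 7; -1 -0.07 0 0 0 0 7; -1.5 -0.1 0 0 0 0 7; -1.5 -0.1 0 0 0 0 7"

```text
clock: 4.9
tcp_pos: [0.6673, 0.1344, 0.0456]
orientation: [1.159, 1.24, -1.157]
ft_force: [0.6, 0.1, 0.8]
gripper_width: 0.0698
```

Run:
```python
from h import *
import pickle
q=snap('wrist','w4.png'); pickle.dump(q,open('q4.pkl','wb'))
s=env.read_state();print(s['clock'],s['tcp_pos'],s['orientation'],s['ft_force'])
```

```text
4.95 [0.66726705 0.13437813 0.04519042] [ 1.15903196  1.24009883 -1.15719352] [ 0.88021607 -1.23099032 -0.44638305]
```

View pics/w4.png

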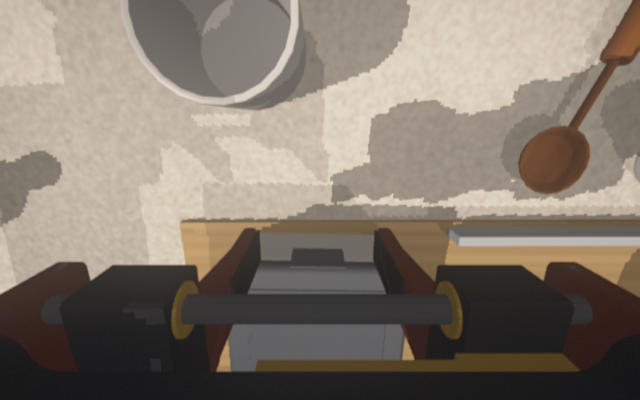

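Fingers sit just off the box's outer face, straddling the latch (290–345, 255). Push slowly.

Emit:
drive_tool:
  targets: "-0.4 -0.03 0 0 0 0 7; -0.8 -0.05 0 0 0 0 7; -1.2 -0.08 0 0 0 0 7; -1.5 -0.1 0 0 0 0 7; -1.8 -0.12 0 0 0 0 7"

```text
clock: 5.58
tcp_pos: [0.6491, 0.1331, 0.0446]
orientation: [1.159, 1.24, -1.158]
ft_force: [2.5, 0.6, 2.9]
gripper_width: 0.0699
```

Emit:
drive_tool:
  targets: "0 0 0 0 0 0 7; 1 0.07 0 0 0 0 7; 2.5 0.17 0 0 0 0 7; 4 0.2 3 0 0 0 7; 4.5 0.2 9 0 0 0 7"

```text
clock: 6.2
tcp_pos: [0.6927, 0.1347, 0.1295]
orientation: [1.153, 1.247, -1.166]
ft_force: [0.6, 0.8, -0.4]
gripper_width: 0.0704
```

Emit:
drive_tool:
  targets: "0 0 6 0 0 0 7; 0 0 12 0 0 0 7; 0 0 12 0 0 0 7; 0 0 12 0 0 0 7"

```text
clock: 6.7
tcp_pos: [0.6942, 0.1351, 0.2529]
orientation: [1.157, 1.242, -1.16]
ft_force: [0.5, 0.1, -1.4]
gripper_width: 0.0701
```

Run:
```python
from h import *
import pickle
q=snap('wrist','w5.png'); pickle.dump(q,open('q5.pkl','wb'))
im=q['img'][170:290,235:435,::-1]
cv2.imwrite('pics/z6.png',cv2.resize(im,None,fx=4,fy=4,interpolation=cv2.INTER_CUBIC))
im=q['img'][170:290,430:590,::-1]
cv2.imwrite('pics/z7.png',cv2.resize(im,None,fx=4,fy=4,interpolation=cv2.INTER_CUBIC))
s=env.read_state();print(s['clock'],s['tcp_pos'],s['orientation'],s['ft_force'])
```

```text
6.75 [0.69380827 0.13503896 0.25141359] [ 1.15610588  1.2436367  -1.16155748] [-1.16035403  0.60093147  0.48403579]
```

View pics/z6.png

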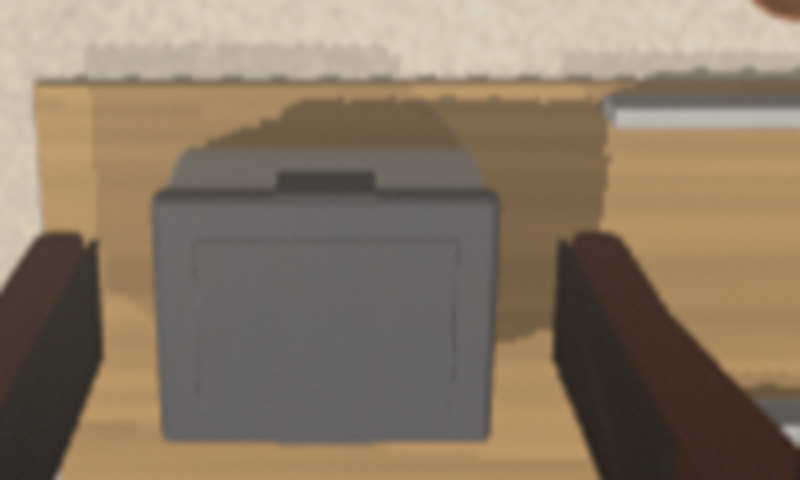

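View pics/z7.png

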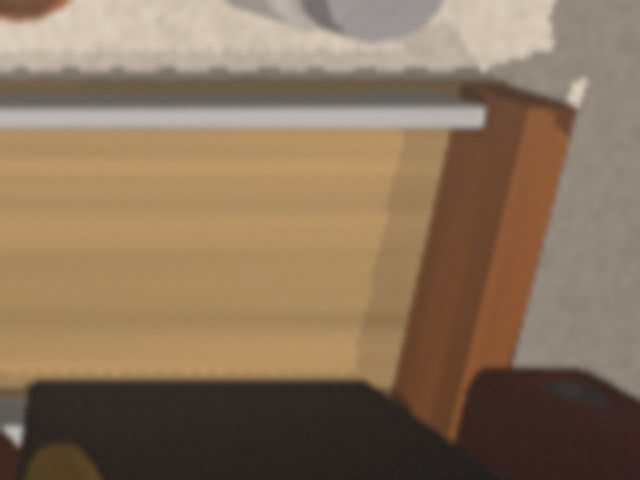

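Run:
```python
from fit import *
import pickle
q=pickle.load(open('q5.pkl','rb'))
z4=lambda u,v:[u/4+235,v/4+170]; z5=lambda u,v:[u/4+430,v/4+170]
A=[(q,[z4(34,81),z4(609,100),z4(611,127),z5(484,102),z5(484,127)],[[-270,140,6],[-50,136,28],[-50,128,28],[190,136,28],[190,128,28]])]
x,r=fit(A,[.537,-.033,-1.502]); print(x.round(4),r.tolist())
B=[(q,[z4(153,192),z4(499,192),z4(489,440),z4(163,440)],[[-60,48,70],[60,48,70],[60,-48,70],[-60,-48,70]])]
y,r=fit(B,[.608,.132,-1.52]);c,s=np.cos(x[2]),np.sin(x[2]); d=y[:2]-x[:2]
print('box',y.round(4),'in org',(c*d[0]+s*d[1]).round(4),(-s*d[0]+c*d[1]-0.066).round(4),(y[2]-x[2]).round(4),r.tolist())
```

```text
[ 0.5343 -0.0317 -1.5001] [[-1.5, -0.1], [0.9, 1.2], [0.0, -0.4], [0.7, 0.4], [-0.5, -0.6]]
box [ 0.593   0.1281 -1.5018] in org -0.1553 0.0039 -0.0017 [[-1.3, -0.4], [1.3, -0.4], [0.9, 0.5], [-0.9, 0.5]]
```

Emit:
drive_tool:
  targets: "-1 3 0 0 0 0.18 6; -3 6 0 0 0 0.36 5; -6 9.2 0 0 0 0.54 5; -9 9.2 0 0 0 0.72 5; -10.8 9.2 0 0 0 0.9 5"

```text
clock: 7.38
tcp_pos: [0.584, 0.2275, 0.2513]
orientation: [0.464, 1.524, -0.468]
ft_force: [0.4, 0.4, 0.2]
gripper_width: 0.05
```

Emit:
drive_tool:
  targets: "0 0 0 0 0 0.18 5; 0 0 0 0 0 0.36 5; 0 0 -3 0 0 0.54 5; 0 0 -7 0 0 0.671 5; 0 0 -10 0 0 0.671 5"

```text
clock: 8.0
tcp_pos: [0.5843, 0.2265, 0.149]
orientation: [-0.057, 1.577, 0.054]
ft_force: [0.3, 0.3, -0.9]
gripper_width: 0.0499
```

Emit:
drive_tool:
  targets: "0 0 -4 0 0 0 5; 0 0 -7 0 0 0 5; 0 0 -9.5 0 0 0 5; 0 0 -9.9 0 0 0 5; 0 0 -9.9 0 0 0 5"

```text
clock: 8.62
tcp_pos: [0.5854, 0.2269, 0.0543]
orientation: [-0.055, 1.572, 0.054]
ft_force: [0.2, -0.3, 0.1]
gripper_width: 0.05
```

Run:
```python
from h import *
import pickle
q=snap('wrist','w6.png'); pickle.dump(q,open('q6.pkl','wb')); snap('side','s6.png')
s=env.read_state();print(s['clock'],s['tcp_pos'],s['orientation'],s['ft_force'])
```

```text
8.725 [0.58648081 0.22723653 0.05628953] [-0.05389613  1.56879515  0.05447799] [0.25594313 0.34067674 0.52644392]
```

View pics/w6.png

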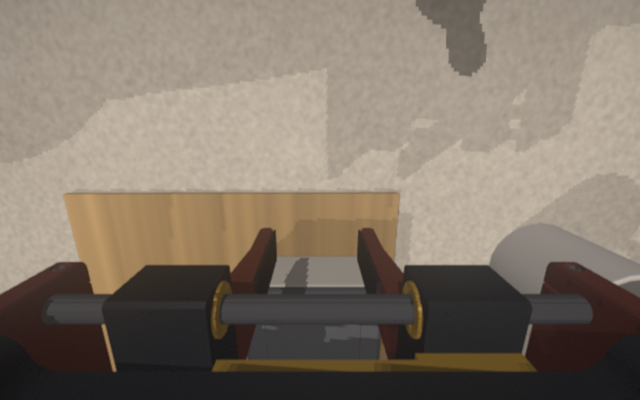

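View pics/s6.png

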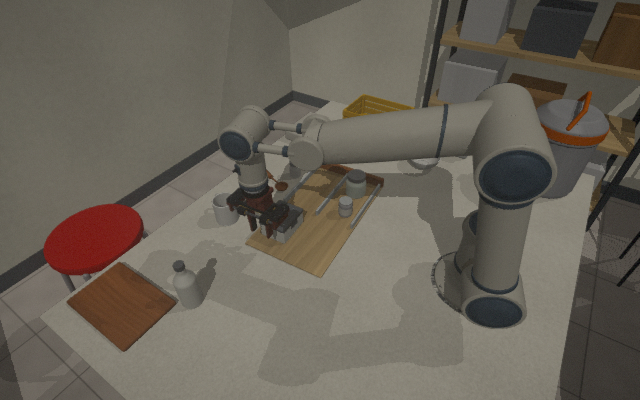

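Jaws are parallel to the board's back edge (65,194)–(399,192) and the box is centred between the fingers (lid about 249–380). Pushing.

Emit:
drive_tool:
  targets: "0.08 -1.2 0 0 0 0 5; 0.17 -2.4 0 0 0 0 5; 0.25 -3.6 0 0 0 0 5; 0.34 -4.8 0 0 0 0 5; 0.42 -6 0 0 0 0 5"

```text
clock: 9.35
tcp_pos: [0.5903, 0.1661, 0.0552]
orientation: [-0.054, 1.57, 0.054]
ft_force: [0.5, -0.1, 0.3]
gripper_width: 0.0509
```

Run:
```python
from h import *
import pickle
q=snap('scene','c7.png'); pickle.dump(q,open('q7.pkl','wb'))
im=q['img'][150:275,210:410,::-1]
cv2.imwrite('pics/z8.png',cv2.resize(im,None,fx=4,fy=4,interpolation=cv2.INTER_CUBIC))
q=snap('wrist','w7.png')
s=env.read_state();print(s['clock'],s['tcp_pos'],s['orientation'],s['ft_force'])
```

```text
9.45 [0.5903876  0.16561554 0.05525541] [-0.05325401  1.570143    0.05269727] [-0.42783417  0.76208391  0.33662542]
```

View pics/z8.png

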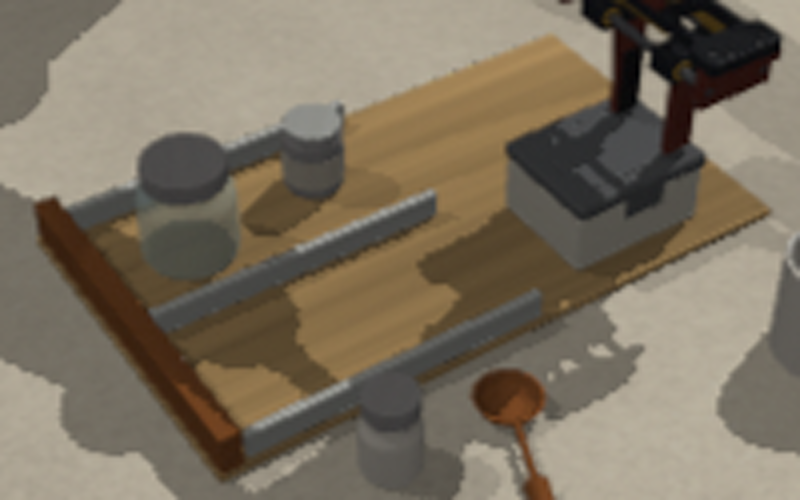

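View pics/w7.png

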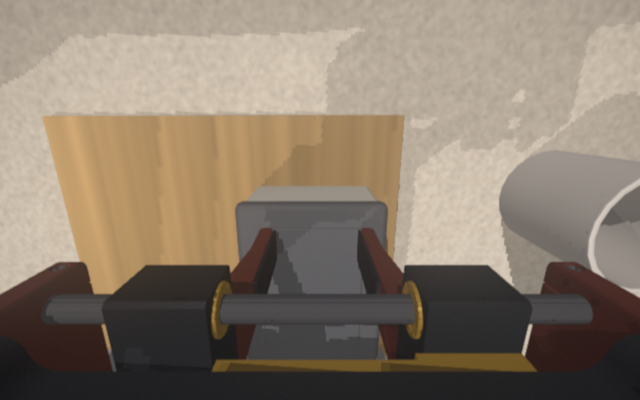

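Run:
```python
from fit import *
import pickle
s=pickle.load(open('q7.pkl','rb'))
w=env.camera('wrist')
z=lambda u,v:[u/4+210,v/4+150]
for p in [(507,150),(583,215),(705,158)]: print('lid',ray(s,z(*p),.07).round(4))
print('bottom',ray(s,z(582,266),.006).round(4))
print('wristlid',ray(w,[238,203],.07).round(4),ray(w,[387,203],.07).round(4),'rails fingertips', ray(w,[267,230],.05).round(4),ray(w,[365,230],.05).round(4), 'at .08',ray(w,[267,230],.08).round(4))
w6=pickle.load(open('q6.pkl','rb'))
print('w6 tub back',ray(w6,[320,256],.02).round(4),ray(w6,[320,288],.06).round(4))
print(env.read_state()['ft_force'])
```

```text
lid [0.5609 0.0621 0.07  ]
lid [0.6492 0.0703 0.07  ]
lid [0.6402 0.185  0.07  ]
bottom [0.638  0.0826 0.006 ]
wristlid [0.5428 0.1879 0.07  ] [0.6326 0.194  0.07  ] rails fingertips [0.5575 0.1632 0.05  ] [0.6255 0.1678 0.05  ] at .08 [0.5622 0.1757 0.08  ]
w6 tub back [0.5921 0.1922 0.02  ] [0.592  0.1881 0.06  ]
[-0.08672738 -0.57978095  0.08949995]
```

Run:
```python
from h import *
p=snap('side','s7.png')
cv2.imwrite('pics/z9.png',cv2.resize(p['img'][150:290,210:400,::-1],None,fx=4,fy=4,interpolation=cv2.INTER_CUBIC))
```

```text
(no output)
```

View pics/z9.png

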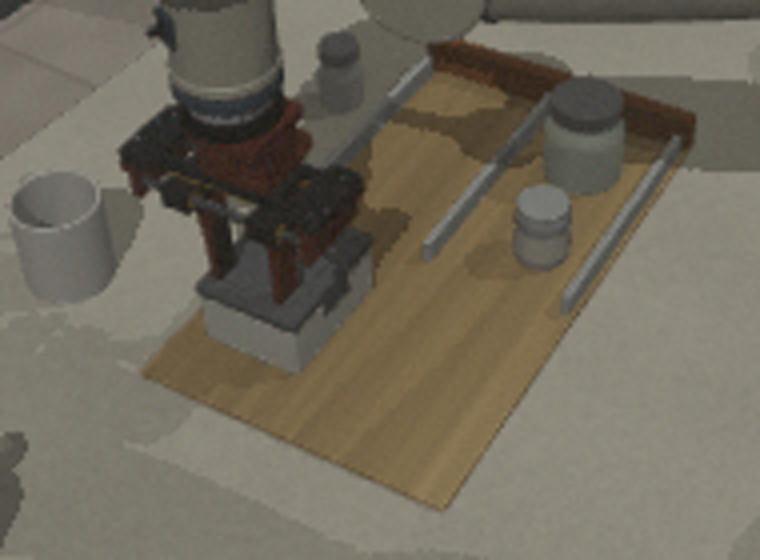

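The side view shows the fingers above the lid with the box not moved, and no force. So the tips are higher, or the lid lower, than I assumed. I need to check that before going on.

Run:
```python
from fit import *
print('nose',env.nose_length)
s=env.read_state(); print(s['tcp_pos'],s['ft_force'],s['torque'])
p=env.camera('side'); c=env.camera('scene')
# tip candidates
n=np.array([.9975,.07]); t=s['tcp_pos'][:2]
for z in (.047,.06,.07,.08):
    P=[[*(t+k*n),z] for k in (-.032,.032)]
    print(z,'side z9 coords',((proj(p,P)-[210,150])*4).round(0).tolist(),'scene z8',((proj(c,P)-[210,150])*4).round(0).tolist())
# box height: triangulate lid corners with scene + side
def tri(a,ua,b,ub):
    Pa=KRt(a);Pb=KRt(b); M=lambda k:k[0]@np.c_[k[1],k[2]]
    X=cv2.triangulatePoints(M(Pa),M(Pb),np.array(ua,float).reshape(2,1),np.array(ub,float).reshape(2,1)); return (X[:3]/X[3]).ravel().round(4)
z8=lambda u,v:[u/4+210,v/4+150]; z9=lambda u,v:[u/4+210,v/4+150]
print('front-inner lid', tri(c,z8(507,150),p,z9(373,238)))
print('back-outer lid', tri(c,z8(705,158),p,z9(197,290)))
print('back-inner lid from side at .07/.055',ray(p,z9(292,328),.07),ray(p,z9(292,328),.055), 'bottom',ray(p,z9(298,372),.006))
print('rail mid start', tri(c,z8(434,192),p,z9(430,241)))
```

```text
nose 0.008
[0.59025188 0.166895   0.05525065] [-0.38506241  0.63599424 -0.11413789] [-0.00392567 -0.01117587 -0.00380729]
0.047 side z9 coords [[288.0, 318.0], [222.0, 291.0]] scene z8 [[616.0, 131.0], [670.0, 175.0]]
0.06 side z9 coords [[287.0, 307.0], [221.0, 279.0]] scene z8 [[618.0, 117.0], [672.0, 162.0]]
0.07 side z9 coords [[286.0, 298.0], [219.0, 270.0]] scene z8 [[619.0, 107.0], [673.0, 151.0]]
0.08 side z9 coords [[285.0, 289.0], [218.0, 261.0]] scene z8 [[620.0, 96.0], [675.0, 141.0]]
front-inner lid [0.549  0.0672 0.0605]
back-outer lid [0.6309 0.1913 0.0612]
back-inner lid from side at .07/.055 [0.5346934  0.18784423 0.07      ] [0.54439939 0.17716089 0.055     ] bottom [0.54246902 0.17799263 0.006     ]
rail mid start [0.5288 0.0156 0.0261]
```

Run:
```python
import cv2,numpy as np
a=cv2.imread('pics/w6.png')[215:300,225:410];b=cv2.imread('pics/w7.png')[215:300,225:410]
cv2.imwrite('pics/z10.png',cv2.resize(np.vstack([a,b]),None,fx=3.5,fy=3.5,interpolation=cv2.INTER_CUBIC))
```

```text
(no output)
```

View pics/z10.png

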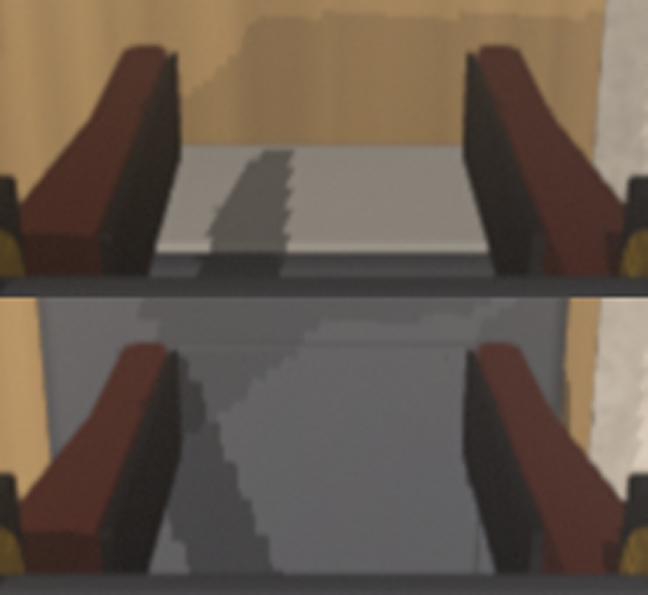

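The fingertips look identical in both crops and unoccluded by the lid, so they really are above it, about 15–20 mm higher than the state says. I'll back off, lower, and measure the tip height in the images.

Emit:
drive_tool:
  targets: "0 0 0.5 0 0 0 4; -0.17 2.4 0.5 0 0 0 4; -0.42 6 0.5 0 0 0 4; -0.42 6 0.5 0 0 0 4; -0.42 6 0 0 0 0 4"

```text
clock: 10.28
tcp_pos: [0.5864, 0.227, 0.0557]
orientation: [-0.055, 1.569, 0.054]
ft_force: [0.8, 0.3, 0.2]
gripper_width: 0.0399
```

Run:
```python
from fit import *
p=snap('side','s8.png');c=snap('scene','c8.png')
s=env.read_state();print(s['clock'],s['tcp_pos'],s['ft_force'])
cv2.imwrite('pics/z11.png',np.hstack([cv2.resize(x['img'][r:r+100,k:k+80,::-1],None,fx=5,fy=5,interpolation=cv2.INTER_CUBIC) for x,r,k in ((p,170,225),(c,120,340))]))
n=np.array([.9975,.07]); t=s['tcp_pos'][:2]
for z in (.047,.06,.07,.08):
    P=[[*(t+k*n),z] for k in (-.027,.027)]
    print(z,((proj(p,P)-[225,170])*5).round(0).tolist(),((proj(c,P)-[340,120])*5+[400,0]).round(0).tolist())
```

```text
10.375 [0.58576342 0.22613381 0.05435789] [ 0.2143724   0.83190848 -0.06527142]
0.047 [[225.0, 357.0], [154.0, 326.0]] [[599.0, 285.0], [656.0, 330.0]]
0.06 [[223.0, 342.0], [152.0, 311.0]] [[601.0, 268.0], [659.0, 313.0]]
0.07 [[222.0, 331.0], [150.0, 300.0]] [[603.0, 256.0], [661.0, 300.0]]
0.08 [[220.0, 320.0], [148.0, 289.0]] [[604.0, 243.0], [663.0, 287.0]]
```

View pics/z11.png

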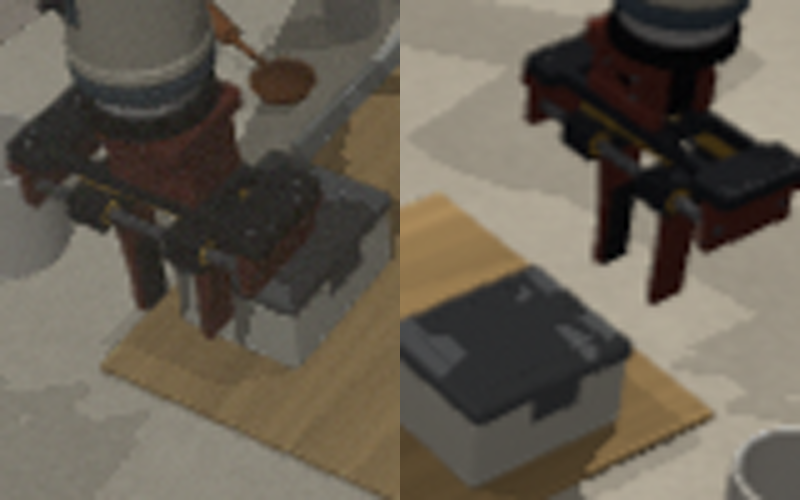

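Image tips lie at z≈0.067 (reported TCP 0.054), so I lower by 2.4 cm relative to the current pose and check again.

Emit:
drive_tool:
  targets: "0 0 -1.2 0 0 0 5; 0 0 -2.4 0 0 0 5; 0 0 -2.4 0 0 0 5; 0 0 -2.4 0 0 0 5"

```text
clock: 10.88
tcp_pos: [0.586, 0.227, 0.0311]
orientation: [-0.054, 1.57, 0.054]
ft_force: [1.2, 1.1, 1.0]
gripper_width: 0.05
```

Emit:
drive_tool:
  targets: "0.08 -1.2 0 0 0 0 5; 0.17 -2.4 0 0 0 0 5; 0.25 -3.6 0 0 0 0 5; 0.34 -4.8 0 0 0 0 5; 0.34 -4.8 0 0 0 0 5"

```text
clock: 11.5
tcp_pos: [0.5896, 0.1777, 0.0313]
orientation: [-0.053, 1.57, 0.052]
ft_force: [0.9, 0.0, -0.3]
gripper_width: 0.05
```

Run:
```python
from fit import *
p=snap('side','s9.png');c=snap('scene','c9.png');w=snap('wrist','w9.png')
s=env.read_state();print(s['clock'],s['tcp_pos'],s['ft_force'],s['orientation'])
cv2.imwrite('pics/z12.png',np.hstack([cv2.resize(x['img'][r:r+130,k:k+100,::-1],None,fx=4,fy=4,interpolation=cv2.INTER_CUBIC) for x,r,k in ((p,150,225),(c,130,300))]))
```

```text
11.65 [0.58933739 0.17893542 0.03107643] [-0.64611843  0.16287195 -0.12084141] [-0.05423682  1.57040941  0.05387044]
```

View pics/z12.png

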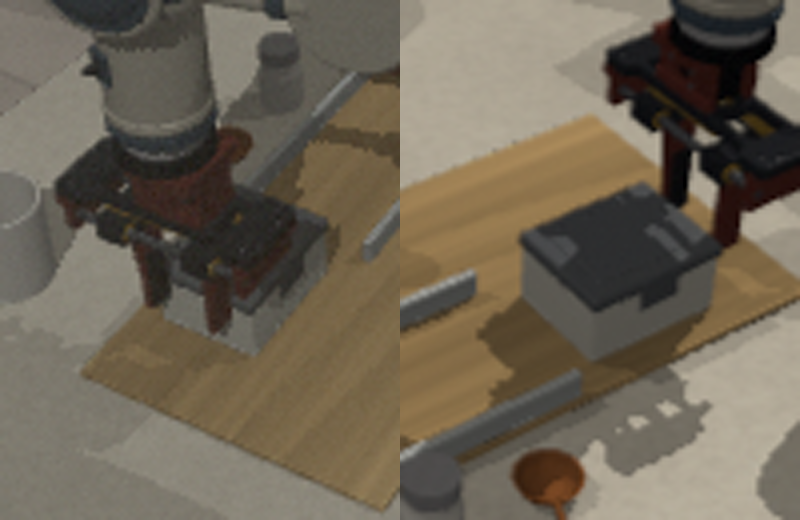

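View pics/w9.png

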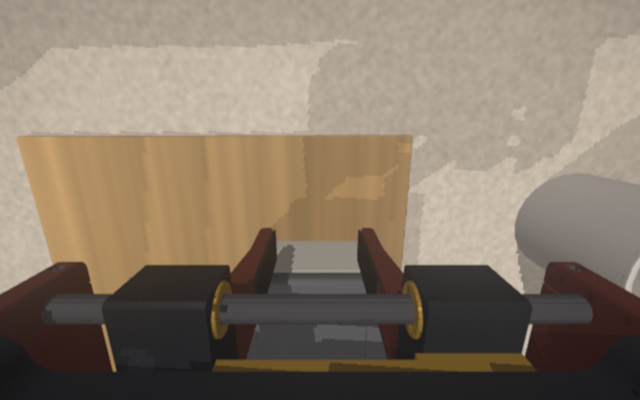

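Run:
```python
from fit import *
c=snap('scene','c10.png')
cv2.imwrite('pics/z13.png',cv2.resize(c['img'][150:250,260:410,::-1],None,fx=5.3,fy=5.3,interpolation=cv2.INTER_CUBIC))
x=[.537,-.033,-1.503]
def org(w): 
    d=w[:2]-np.array(x[:2]); k,s=np.cos(x[2]),np.sin(x[2]); return np.array([k*d[0]+s*d[1],-s*d[0]+k*d[1]-.066]).round(4)
z=lambda u,v:[(u-400)/4+300,v/4+130]
print('bottom corner fo',org(ray(c,z(592,357),.006)))
print('bottom bo?',org(ray(c,z(712,297),.006)),'bottom fi',org(ray(c,z(522,291),.006)))
for h in(.06,.065): print(h,[org(ray(c,z(*p),h)).tolist() for p in ((593,306),(519,240),(720,246),(642,185))])
print('outer rail start base',org(ray(c,z(581,372),.028)),org(ray(c,z(474,272),.028)))
```

```text
bottom corner fo [-0.0827  0.0399]
bottom bo? [-0.2002  0.0368] bottom fi [-0.0824 -0.0485]
0.06 [[-0.0778, 0.042], [-0.0765, -0.0473], [-0.1977, 0.0401], [-0.1952, -0.05]]
0.065 [[-0.0741, 0.0463], [-0.0728, -0.0424], [-0.1933, 0.0444], [-0.1909, -0.0451]]
outer rail start base [-0.0514  0.0659] [-0.0494 -0.066 ]
```

View pics/z13.png

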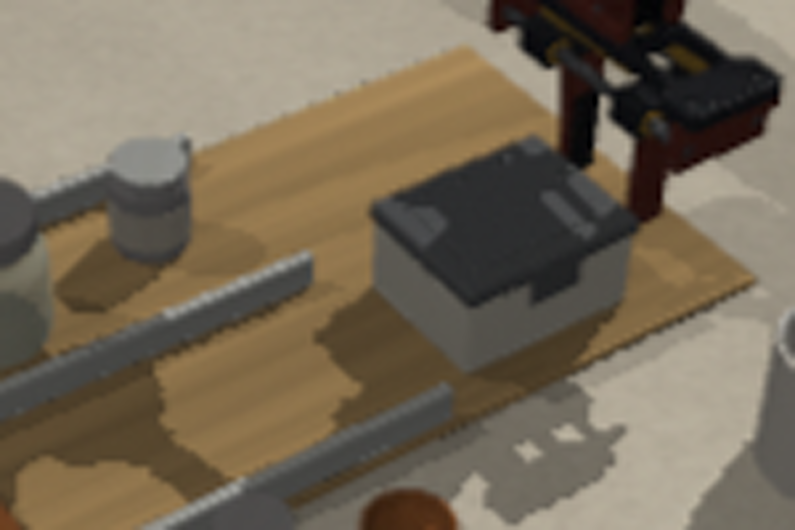

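Emit:
drive_tool:
  targets: "0.08 -1.2 0 0 0 0 5; 0.17 -2.4 0 0 0 0 5; 0.25 -3.6 0 0 0 0 5; 0.33 -4.8 0 0 0 0 5; 0.41 -6 0 0 0 0 5"

```text
clock: 12.32
tcp_pos: [0.5935, 0.1181, 0.0311]
orientation: [-0.054, 1.57, 0.054]
ft_force: [-0.2, 0.5, -0.6]
gripper_width: 0.0498
```

Run:
```python
from fit import *
c=snap('scene','c11.png')
cv2.imwrite('pics/z14.png',cv2.resize(c['img'][150:270,250:400,::-1],None,fx=5,fy=5,interpolation=cv2.INTER_CUBIC))
s=env.read_state();print(s['clock'],s['tcp_pos'],s['ft_force'],s['orientation'])
```

```text
12.375 [0.5937261  0.11654226 0.03121677] [ 0.65372637 -0.47255968  0.17651355] [-0.05416883  1.57016493  0.05210924]
```

View pics/z14.png

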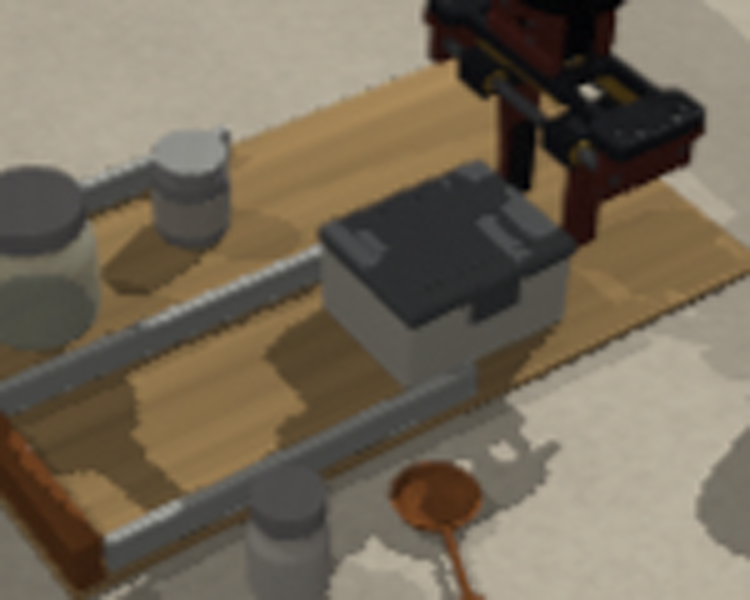

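```bash
cat > chk.py <<'E'
from fit import *
X=[.537,-.033,-1.503]
def org(w): 
    d=w[:2]-np.array(X[:2]); k,s=np.cos(X[2]),np.sin(X[2]); return np.array([k*d[0]+s*d[1],-s*d[0]+k*d[1]-.066]).round(4)
E
python3 - <<'E'
from chk import *
c=env.camera('scene')
z=lambda u,v:[u/5+250,v/5+150]
for h in(.06,.066,): print(h,[org(ray(c,z(*p),h)).tolist() for p in ((411,327),(318,233),(577,244),(478,160))])
print(org(ray(c,z(322,308),.006)))
E
```

```text
0.06 [[-0.0177, 0.0473], [-0.0194, -0.0482], [-0.1402, 0.0424], [-0.1392, -0.0522]]
0.066 [[-0.0137, 0.0525], [-0.0154, -0.0424], [-0.1353, 0.0476], [-0.1343, -0.0463]]
[-0.0187 -0.042 ]
```

Emit:
drive_tool:
  targets: "0.08 -1.2 0 0 0 0 5; 0.16 -2.4 0 0 0 0 5; 0.24 -3.6 0 0 0 0 5; 0.32 -4.8 0 0 0 0 5; 0.4 -6 0 0 0 0 5"

```text
clock: 13.05
tcp_pos: [0.5976, 0.0583, 0.0314]
orientation: [-0.054, 1.57, 0.054]
ft_force: [-0.1, 1.8, 1.3]
gripper_width: 0.0498
```

Run:
```python
from fit import *
c=snap('scene','c12.png')
cv2.imwrite('pics/z15.png',cv2.resize(c['img'][150:270,230:380,::-1],None,fx=5,fy=5,interpolation=cv2.INTER_CUBIC))
w=snap('wrist','w12.png')
s=env.read_state();print(s['clock'],s['tcp_pos'],s['ft_force'],s['orientation'])
```

```text
13.15 [0.59761576 0.05726911 0.03120654] [-0.09179701  0.40630543 -0.16944765] [-0.05384706  1.57021884  0.05206026]
```

View pics/z15.png

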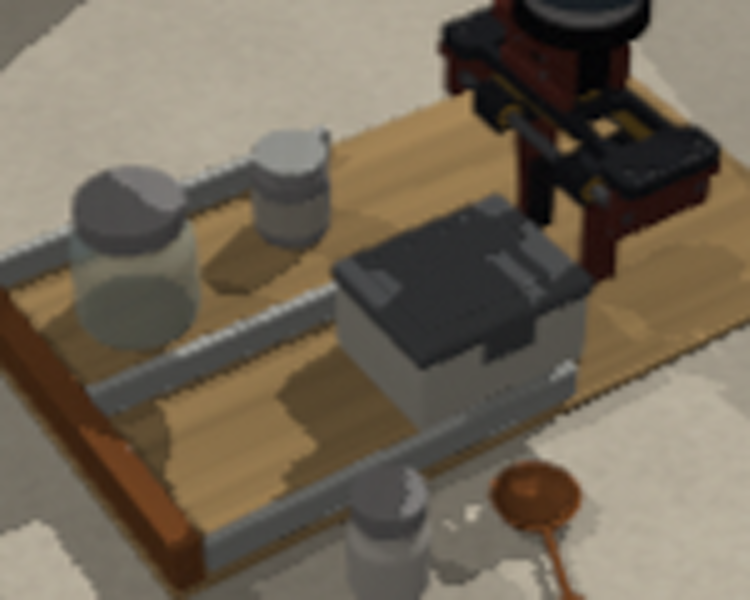

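View pics/w12.png

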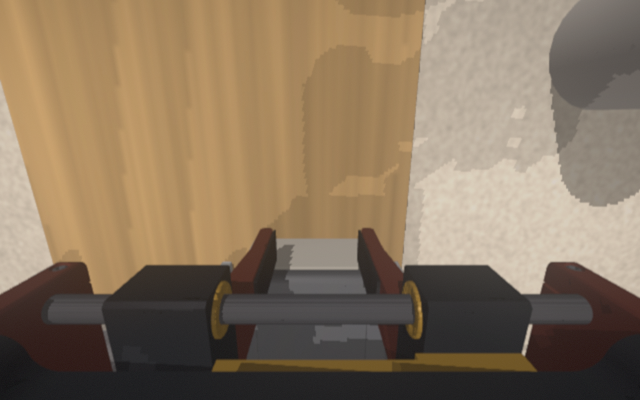

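Run:
```python
from chk import *
c=env.camera('scene')
z=lambda u,v:[u/5+230,v/5+150]
for h in(.06,.066,): print(h,[org(ray(c,z(*p),h)).tolist() for p in ((421,367),(332,271),(592,281),(495,196))])
print(org(ray(c,z(338,344),.006)))
```

```text
0.06 [[0.0421, 0.0465], [0.0405, -0.0471], [-0.079, 0.0412], [-0.0768, -0.0515]]
0.066 [[0.0456, 0.0517], [0.044, -0.0413], [-0.0745, 0.0464], [-0.0724, -0.0457]]
[ 0.0401 -0.0428]
```

Emit:
drive_tool:
  targets: "0.08 -1.2 0 0 0 0 5; 0.16 -2.4 0 0 0 0 5; 0.24 -3.6 0 0 0 0 5; 0.32 -4.8 0 0 0 0 5; 0.4 -6 0 0 0 0 5"

```text
clock: 13.82
tcp_pos: [0.6015, -0.0019, 0.0311]
orientation: [-0.054, 1.57, 0.054]
ft_force: [-0.5, 0.9, -1.2]
gripper_width: 0.0498
```

Run:
```python
from fit import *
c=snap('scene','c13.png')
cv2.imwrite('pics/z16.png',cv2.resize(c['img'][160:280,210:360,::-1],None,fx=5,fy=5,interpolation=cv2.INTER_CUBIC))
p=snap('side','s13.png')
cv2.imwrite('pics/z17.png',cv2.resize(p['img'][140:260,260:410,::-1],None,fx=5,fy=5,interpolation=cv2.INTER_CUBIC))
s=env.read_state();print(s['clock'],s['tcp_pos'],s['ft_force'],s['orientation'])
```

```text
13.925 [ 0.60158592 -0.00265551  0.03120326] [-1.02558361  0.26093333 -0.24498998] [-0.0536528   1.57019103  0.05220566]
```

View pics/z16.png

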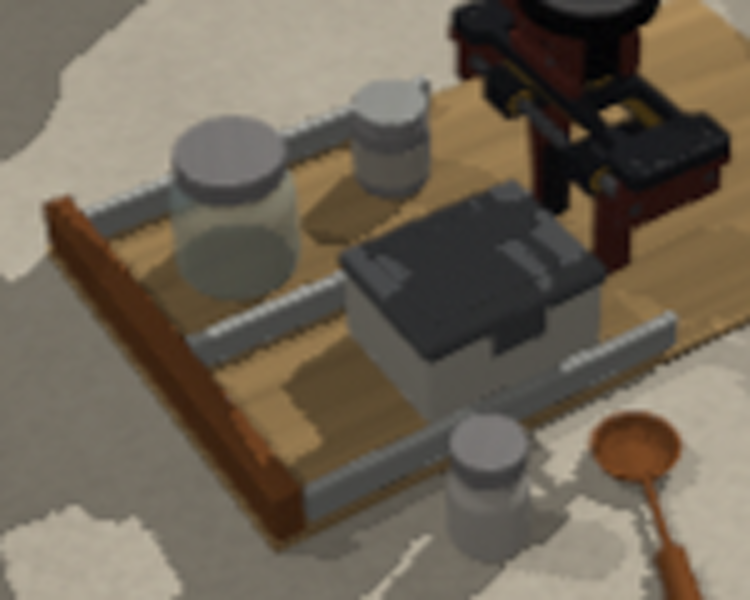

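View pics/z17.png

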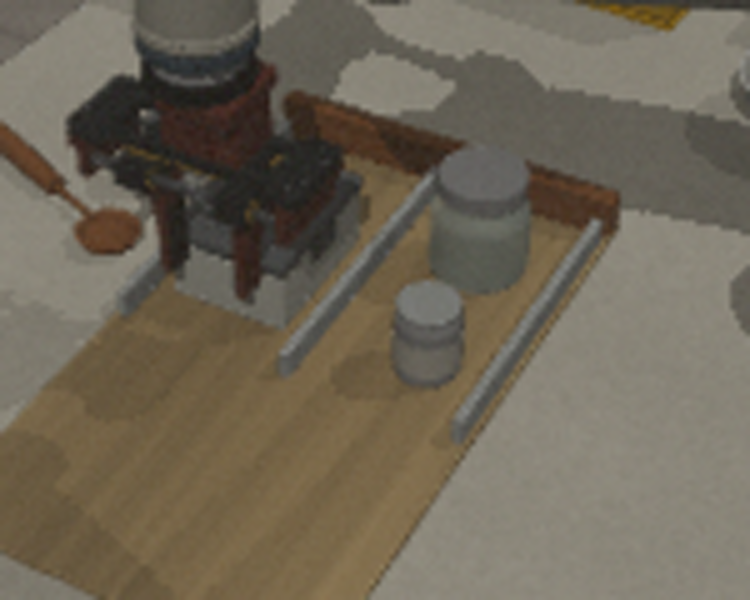

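Run:
```python
from chk import *
c=env.camera('scene');p=env.camera('side')
z=lambda u,v:[u/5+210,v/5+160]; y=lambda u,v:[u/5+260,v/5+140]
for h in(.06,.066,): print(h,[org(ray(c,z(*q),h)).tolist() for q in ((430,360),(340,260),(605,271),(510,183))])
print('side bottoms bi, bo',org(ray(p,y(280,326),.006)),org(ray(p,y(176,289),.006)),'rail starts',org(ray(p,y(284,352),.028)),org(ray(p,y(124,295),.028)))
```

```text
0.06 [[0.101, 0.0474], [0.1011, -0.0472], [-0.0178, 0.0415], [-0.0154, -0.0508]]
0.066 [[0.1041, 0.0526], [0.1042, -0.0414], [-0.0138, 0.0467], [-0.0115, -0.0449]]
side bottoms bi, bo [-0.0064 -0.0449] [-0.0083  0.0413] rail starts [-0.0486 -0.0729] [-0.0521  0.0556]
```

Emit:
drive_tool:
  targets: "0.08 -1.2 0 0 0 0 5; 0.16 -2.4 0 0 0 0 5; 0.24 -3.6 0 0 0 0 5; 0.32 -4.8 0 0 0 0 5; 0.4 -6 0 0 0 0 5"

```text
clock: 14.65
tcp_pos: [0.6056, -0.0618, 0.0313]
orientation: [-0.054, 1.57, 0.054]
ft_force: [0.6, 2.3, 1.1]
gripper_width: 0.0502
```

Emit:
drive_tool:
  targets: "0.03 -0.5 0 0 0 0 5; 0.07 -1 0 0 0 0 5; 0.1 -1.5 0 0 0 0 5; 0.14 -2 0 0 0 0 5; 0.14 -2 0 0 0 0 5"

```text
clock: 15.28
tcp_pos: [0.6068, -0.0816, 0.0311]
orientation: [-0.055, 1.57, 0.053]
ft_force: [0.8, 0.6, -0.5]
gripper_width: 0.05
```

Run:
```python
from fit import *
c=snap('scene','c14.png')
cv2.imwrite('pics/z18.png',cv2.resize(c['img'][160:280,210:360,::-1],None,fx=5,fy=5,interpolation=cv2.INTER_CUBIC))
s=env.read_state();print(s['clock'],s['tcp_pos'],s['ft_force'],s['orientation'])
```

```text
15.325 [ 0.60674949 -0.08153838  0.03092049] [ 0.13616089  0.28705016 -0.20703419] [-0.05456129  1.57060738  0.05314761]
```

View pics/z18.png

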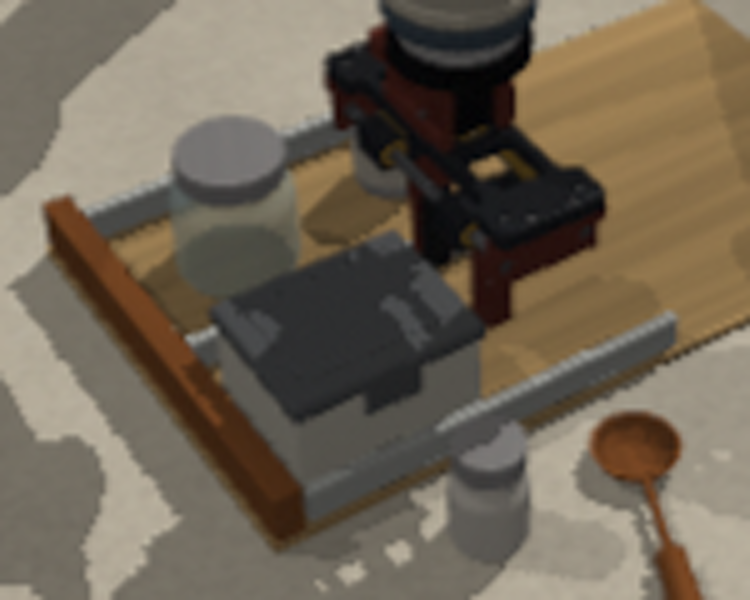

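About a centimetre to go; creeping and watching the y force.

Emit:
drive_tool:
  targets: "0.02 -0.3 0 0 0 0 5; 0.04 -0.6 0 0 0 0 5; 0.05 -0.7 0 0 0 0 5"

```text
clock: 15.7
tcp_pos: [0.6072, -0.0881, 0.0309]
orientation: [-0.054, 1.571, 0.054]
ft_force: [-0.3, 2.4, -1.6]
gripper_width: 0.0501
```

Emit:
drive_tool:
  targets: "0.01 -0.15 0 0 0 0 5"

```text
clock: 15.82
tcp_pos: [0.6074, -0.0895, 0.031]
orientation: [-0.054, 1.571, 0.054]
ft_force: [0.8, 1.3, -1.0]
gripper_width: 0.0498
```

Emit:
drive_tool:
  targets: "0.01 -0.15 0 0 0 0 5"

```text
clock: 15.95
tcp_pos: [0.6075, -0.091, 0.0311]
orientation: [-0.054, 1.57, 0.054]
ft_force: [1.1, 2.4, -1.5]
gripper_width: 0.0499
```

Run:
```python
from fit import *
c=snap('scene','c15.png')
cv2.imwrite('pics/z19.png',cv2.resize(c['img'][190:270,230:330,::-1],None,fx=7.5,fy=7.5,interpolation=cv2.INTER_CUBIC))
s=env.read_state();print(s['clock'],s['tcp_pos'],s['ft_force'],s['orientation'])
```

```text
16.0 [ 0.60754721 -0.09102249  0.03115594] [-0.491323    1.77942814 -0.81686022] [-0.05408891  1.57034185  0.05433497]
```

View pics/z19.png

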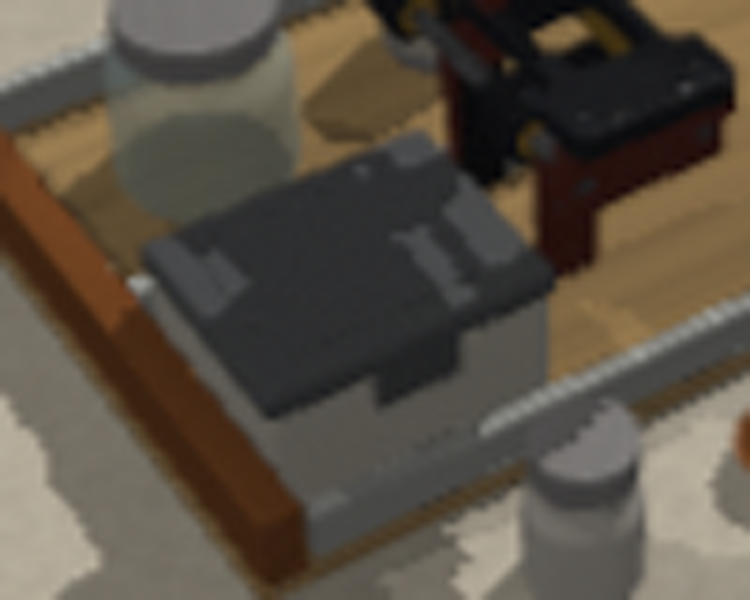

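Emit:
drive_tool:
  targets: "0.01 -0.1 0 0 0 0 5"

```text
clock: 16.12
tcp_pos: [0.6075, -0.0911, 0.0312]
orientation: [-0.053, 1.571, 0.056]
ft_force: [-2.3, 5.0, 0.2]
gripper_width: 0.0498
```

Emit:
drive_tool:
  targets: "0.01 -0.1 0 0 0 0 5"

```text
clock: 16.25
tcp_pos: [0.6074, -0.0911, 0.0312]
orientation: [-0.052, 1.571, 0.058]
ft_force: [-3.2, 9.2, 1.4]
gripper_width: 0.0502
```

Emit:
drive_tool:
  targets: "0 -0.1 0 0 0 0 5"

```text
clock: 16.38
tcp_pos: [0.6073, -0.0911, 0.0313]
orientation: [-0.052, 1.571, 0.059]
ft_force: [-2.7, 11.7, 2.6]
gripper_width: 0.0502
```

Emit:
drive_tool:
  targets: "0.01 -0.1 0 0 0 0 5"

```text
clock: 16.5
tcp_pos: [0.6073, -0.0911, 0.0313]
orientation: [-0.051, 1.572, 0.061]
ft_force: [-3.1, 15.9, 2.2]
gripper_width: 0.0499
```

The force climbs from 2 to 16 N with no further travel, so the box is against the stop. Drawing back.

Emit:
drive_tool:
  targets: "-0.02 0.4 0 0 0 0 5; -0.1 1.5 0 0 0 0 5; -0.25 3.5 0 0 0 0 5; -0.4 6 0 0 0 0 5; -0.5 8 3 0 0 0 5"

```text
clock: 17.12
tcp_pos: [0.6008, -0.013, 0.0585]
orientation: [-0.054, 1.576, 0.055]
ft_force: [0.0, 0.6, 0.8]
gripper_width: 0.0502
```

Emit:
drive_tool:
  targets: "0 2 6 0 0 0 5; 0 4 12 0 0 0 5; 0 4 16 0 0 0 5; 0 4 18 0 0 0 5; 0 4 18 0 0 0 5"

```text
clock: 17.75
tcp_pos: [0.6035, 0.026, 0.2436]
orientation: [-0.055, 1.566, 0.055]
ft_force: [0.1, 0.2, -0.0]
gripper_width: 0.05
```

Run:
```python
from fit import *
import pickle
c=snap('scene','c16.png')
cv2.imwrite('pics/z20.png',cv2.resize(c['img'][160:280,210:360,::-1],None,fx=5,fy=5,interpolation=cv2.INTER_CUBIC))
w=snap('wrist','w16.png');p=snap('side','s16.png'); pickle.dump(p,open('s16.pkl','wb'))
cv2.imwrite('pics/z21.png',cv2.resize(p['img'][140:240,280:410,::-1],None,fx=6,fy=6,interpolation=cv2.INTER_CUBIC))
s=env.read_state();print(s['clock'],s['tcp_pos'],s['ft_force'],s['qd'].round(3))
```

```text
17.9 [0.60244562 0.02546552 0.23939137] [-0.57485502  1.44615706  0.6916598 ] [-0.006  0.006  0.009  0.     0.002 -0.002]
```

View pics/z20.png

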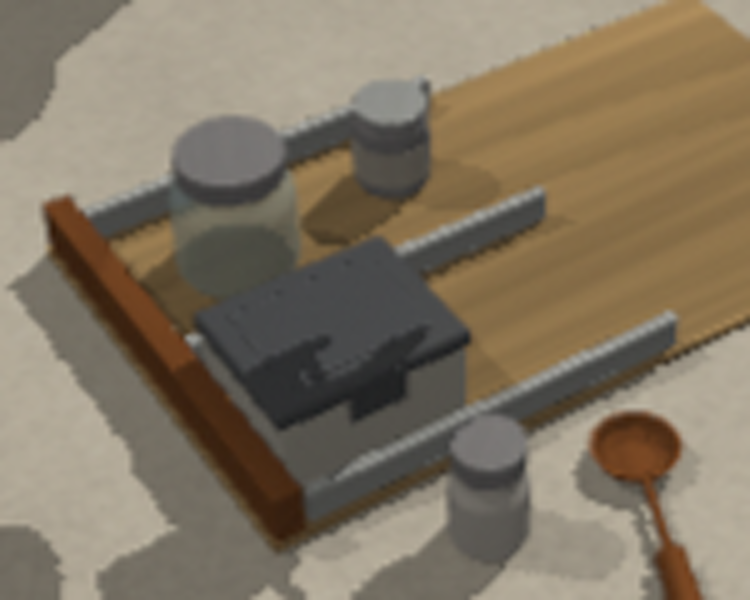

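View pics/w16.png

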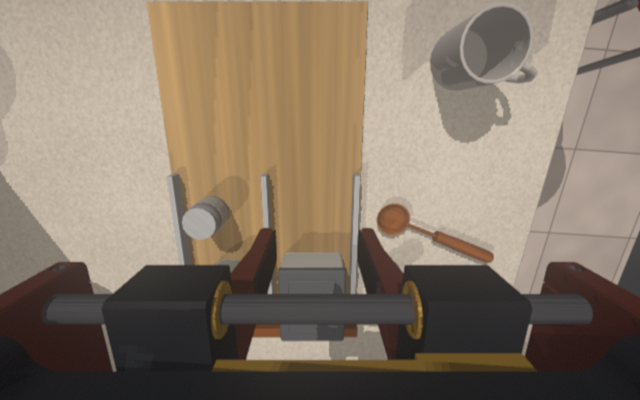

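View pics/z21.png

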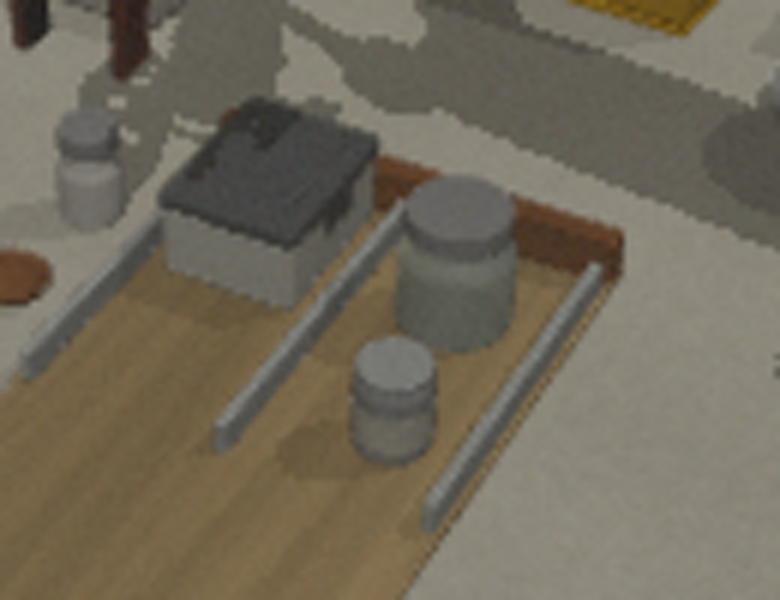

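Run:
```python
from chk import *
c=env.camera('scene');p=env.camera('side')
z=lambda u,v:[u/5+210,v/5+160]; y=lambda u,v:[u/6+280,v/6+140]
for h in(.06,.066,.07): print(h,[org(ray(c,z(*q),h)).tolist() for q in ((280,428),(195,321),(470,337),(378,237))])
print('side bottoms bi, bo',org(ray(p,y(293,307),.006)),org(ray(p,y(167,268),.006)))
print('predicted home lid corners z20',((proj(c,T(X,[[195,114,70],[195,18,70],[75,114,70],[75,18,70]]))-[210,160])*5).round(0).tolist())
print('stop top inner edge ends', ((proj(c,T(X,[[195,140,40],[195,-140,40],[195,18,40]]))-[210,160])*5).round(0).tolist())
for n in ['jar','spice_tin','shaker']:
    print(n,[np.round(d['uv']) for d in env.find_in(c,n)[:1]])
```

```text
0.06 [[0.1917, 0.0471], [0.1914, -0.0476], [0.0737, 0.0444], [0.0734, -0.0522]]
0.066 [[0.1942, 0.0522], [0.1939, -0.0418], [0.077, 0.0496], [0.0767, -0.0463]]
0.07 [[0.1958, 0.0557], [0.1955, -0.0379], [0.0792, 0.053], [0.0789, -0.0424]]
side bottoms bi, bo [ 0.0832 -0.048 ] [0.0785 0.0398]
predicted home lid corners z20 [[274.0, 418.0], [187.0, 310.0], [472.0, 328.0], [379.0, 229.0]]
stop top inner edge ends [[302.0, 490.0], [68.0, 192.0], [192.0, 350.0]]
jar [array([252., 200.])]
spice_tin [array([291., 186.])]
shaker [array([306., 259.])]
```

```bash
python3 -c "
from workcell import env
print(env.close_job(), env.read_state()['clock'])"
```

```text
the job is handed in; nothing more can be done
the job is handed in; nothing more can be done
```

The food box is down the empty lane with its front end against the stop. The gripper has drawn back and lifted clear, and I handed the job in at about 18 s of the 58 s allowed.

**What I did:** I squared and centred the box with a two-finger push from its outer side. Then I pushed it down the lane from behind with two fingers until the push force rose from about 2 N to 16 N with no further travel.

**Last checks from the camera pictures:**

| Check | Measured | Allowed |
|---|---|---|
| Front end short of the stop | within about 1–3 mm | 6 mm |
| Offset from lane centre | -3 to +7 mm, depending on the lid height assumed | ±14 mm |
| Skew | about 0.02–0.03 rad | 0.12 rad |

- **Rails:** I saw no rail contact in any picture.
- **Other things:** the networks still found the jar, tin and shaker within about 5 pixels of where they started. I saw no movement of the mug or spoon in the pictures. I did not re-check the bowl or soap at the end.

**What disagreed:**
- **Tip height:** the fingertips looked about 20 mm higher in the images than the reported tool position implied. My first push from behind therefore passed over the lid without touching the box. I backed off, lowered by 2.4 cm and repeated it.
- **Lid height:** the cameras put the lid at about 61 mm, against 70 mm from the given sizes. That is why the lane offset is only known as a range.

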